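# Prove the hidden limit switch of a sample slide

## Robot

A 6-joint arm with a two-finger parallel gripper is mounted at the origin on the work surface; the furniture and walls round the work are solid. World frame = base frame: x ahead of the robot, y to its left, z up, the work surface at z = 0. Lengths are in mm, angles in degrees, forces in N, time in s.
With the tool pointing down it reaches from about 250 to 775 mm from the base axis. Payload 8.9 kg.
Tool frame: the origin (TCP) lies on the front face of the gripper's body, between the roots of the fingers; the fingertips stand 73 mm ahead of it and the grasp point (between the pads) lies 54 mm ahead of it; x points along the fingers, y is the direction in which the jaws open and shut, and the axes are right-handed (so a half turn about x gives the same grasp; the last joint's range is limited). The gripper opens to 85 mm and grips with 20 to 120 N. Pads are 22 mm wide; open, the fingers measure 114 mm over their backs; the gripper's body (76 mm by 85 mm) begins 54 mm behind the grasp point. The pads swing forward as they close: fully open they stand 13 mm farther back than shut.
Start: joints at [-82.81, 16.656, -8.789, 64.555, 0, 82.019], TCP at [137.403, -506.7, 303.905] pointing down, gripper open.
Joint ranges: [-144.48, 144.48], [-52.06, 99.96], [-74.48, 78.29], [-112.23, 115.85], [-86.99, 84.42], [-180, 180]. Speed limits (degrees/s): [127.2, 127.2, 159.86, 180, 180, 180].

## Interface

Orientations are given as a 3x3 rotation matrix whose columns are the frame's x, y, z axes.
In Python, from cell import ctrl gives the robot as it stands.
- The arm moves only by the tool apply_moves, never from a script. Its argument "increments" is a list of rows, each an object with "translation": the shift along the tool's x, y, z in cm, a list of three; "twist": the turn about the tool's x in rad. In form: [{"translation": [tx, ty, tz], "twist": twist}, ...]. A call has 1 to 20 rows; each row is the pose to reach, as a shift and turn from the pose commanded when the call began, along the tool's axes at that moment; what a row does not reach only later rows make up. A row lasts 1/8 s, in which the tool goes at most 62.5 mm and 10.7 degrees, less where a joint would pass 70% of its speed; a pose out of reach is approached as far as the arm can. A call with a gripper value outside its range is refused whole. "fingers" is the gripper's target within -1 to 1 (fully open at 1, half-way at 0, shut at -1), set as the call begins (left out, the last holds). The fingers move at their own pace and stop on an object; the grip force is fixed at half the most. Time passes only in rows, so rows that repeat a pose let the fingers close. It gives the time, the measured TCP pose, the force and the opening at its end, in the units of the state.
- ctrl.state(): the state, without advancing time (a new reading comes with each control period).
- ctrl.capture(name): name is "scene" or "top" or "wrist"; returns a dict with "pixels" (400x640x3 uint8, red, green, blue), "intrinsics" (3x3 intrinsics, pixels), "rvec" (rotation vector, rad) and "tvec" (3), from world to camera coordinates, as OpenCV has them; the wrist camera has in their place "hand_eye" (4x4, takes a point from camera to tool coordinates, whose origin is the TCP and whose axes are the tool frame's). Camera axes: x right, y down, z forward; pixel columns grow to the right and rows downward; lengths in mm; the calibration is good to about 2 mm. A picture is of the moment at which its call begins: read the wrist's pose just before it. There is no depth.
- ctrl.hand_in(): hands the job in, once; it reports no verdict.
The state is a dict: "clock": time; "q": joint angles; "qd": joint speeds; "joint_efforts": joint torques, N m; "tool_pos": TCP position; "ee_rot": TCP orientation; "ft_force": force on the tool from outside, world axes, zero at the start; "torque": the same for the moment, N m; "opening": opening from 0.0 (shut) to 1.0 (fully open).
Only numpy, scipy, OpenCV 4.12 (cv2) and the standard library are available. Lean on these libraries where they do the work, as an engineer would, in place of code of your own. Each camera call takes 0.05 s, during which the arm holds its last target. There are 200 camera calls.

## Task

Test the end-of-travel switch of the sample slide: push the carriage towards the hood until its nose rod swings the hidden roller arm over and the white flag pin pops up on the hood, and press no further once it has popped. Then push the carriage fully home against its rear stop, with the flag still up and the cup, pouch and stapler left undisturbed.

Things in the scene. Friction and masses are not known exactly. Their poses are not given: they have to be found in the camera images.
- slide_base: Fixed aluminium base plate of the sample slide, 110 (x) x 460 (y) x 12 mm, with a grey closed hood at its +y end. Origin on the bench surface, on the centre line; the plate runs from y = -260 to +200 mm in its frame, z up; +y is the travel towards the hood. The carriage's home stop is two black posts at its rear, y = -250 mm, 33 mm high above the bench.
- hood_mouth (a point): Middle of the low mouth in the hood's near wall, 30 mm above the bench; axes as slide_base. The hood runs 140 mm on from here, is 110 mm wide and 68 mm high above the bench. A roller-arm limit switch is hidden inside, at a different depth every time: it trips with joint carriage somewhere between 0.05 and 0.12, and up to there the carriage stays 55 mm or more clear of the hood.
- nose_tip (a point): End of the carriage's nose rod (11 mm thick, 20 mm end disc, axis 30 mm above the bench), which meets the roller arm about 12 mm before the trip. The arm's resistance jumps to about 5 N over the friction, falls to nothing, and the arm snaps over and stays. Some 10 mm past the trip the rod meets the arm again and, from about 16 mm, harms it. Fingers 42 mm or more above the bench clear rod and stop.
- carriage_top (a point): Centre of the top face of the white carriage, 70 mm above the bench; axes as slide_base. The block is 92 mm wide (x), 99 mm long over its rubber end pads (y), its underside 20 mm above the bench: too wide to grip. Its flat ends, 49.5 mm from this point along +y and -y, are the places to push. A pale round dish, 89 mm across, 16 mm high, is fixed on top.
- flag (a joint): Height in m that the white flag pin (16 mm thick, on the hood's top, on the centre line at y = +165 mm of slide_base) has risen: 0 = not tripped (the pin then stands 4 mm above the hood), about 0.009 = tripped. It moves with the hidden roller arm, also a little (up to 0.005) while that is being pushed, and passes 0.012 when the arm is forced past its overtravel.
- carriage (a joint): Travel of the carriage along the slide's +y, in m: 0 = home against the rear stop (carriage_top then at y = -190 mm of the slide base), growing towards the hood, limit 0.16. It slides with about 2 N of friction and stays where it is left.
- cup_mid (a point): Centre of the sample cup, a loose lidded plastic cup, 62 mm across and 68 mm high, standing on the robot's side of the slide; z axis up. A bystander.
- sealed_pouch: Loose foil pouch, 62 x 128 x 10 mm, lying flat on the robot's side of the slide; origin at the centre of its underside. A bystander.
- bench_stapler: Loose stapler, 106 x 24 x 33 mm, behind the slide; origin at the centre of its underside. A bystander.

How it is judged (in metres and radians):
On the way:
1. the carriage trips the hidden limit switch: the flag pin is up (value of joint flag above 0.008 m and value of joint carriage above 0.04 m), for 0.2 s.
At the end, for the whole second after the job is handed in: The flag pin is up (risen more than 8 mm, switch left tripped) and the carriage rests home, within 6 mm of its rear stop (value of joint flag above 0.008 m and value of joint carriage below 0.006 m and not (velocity of joint carriage above 0.01 m/s)); the robot touches nothing.
It fails at once if the roller arm is forced past its overtravel (flag risen more than 12 mm) (value of joint flag above 0.012 m).
It fails at once if the cup is tipped or shoved more than 30 mm (angle between cup_mid's own z axis and vertical above 0.4 rad or distance of cup_mid from where it was at the start of the episode above 0.03 m).
It fails at once if the pouch or the stapler is shoved more than 30 mm (distance of any of sealed_pouch, bench_stapler from where it was at the start of the episode above 0.03 m).
It also fails if it takes over 58 s, if anything falls off the work surface, if the arm or the gripper's body presses on something with over 40 N, if the wrist force passes 120 N, or if a joint passes its speed limit or range.

## Working session

There is one attempt and no reset: what is moved stays moved. The work goes in short steps, Python scripts to look and compute and a tool call to move; the robot and the scene stay as the last step left them, time stands still between calls to the robot, and variables do not carry over. Pictures are saved under pics/ and viewed, about 8 in all and at most 12, crops included, and the job is handed in when it is done.

Besides the shell and the picture viewer there is one more tool, called after "Request:" as name(argument=value, ...) on one line, values as JSON. apply_moves: Moves the arm, as the interface text tells. Its arguments: {"type":"object","properties":{"increments":{"type":"array"},"fingers":{"type":"number"}},"required":["increments"]}

```bash
ls; mkdir -p pics; cat > h.py <<'E'
import numpy as np, cv2
from cell import ctrl
def cap(name,fn=None):
    s=ctrl.state(); c=ctrl.capture(name)
    im=cv2.cvtColor(c["pixels"],cv2.COLOR_RGB2BGR)
    if fn: cv2.imwrite('pics/'+fn+'.png',im)
    K=np.array(c["intrinsics"],float)
    if name=="wrist":
        T=np.eye(4);T[:3,:3]=s["ee_rot"];T[:3,3]=s["tool_pos"]
        C=T@np.array(c["hand_eye"]); R=C[:3,:3].T; t=-R@C[:3,3]
    else:
        R=cv2.Rodrigues(np.array(c["rvec"],float))[0]; t=np.array(c["tvec"],float).ravel()
    return im,K,R,t
def ray(cam,uv,z):
    _,K,R,t=cam; o=-R.T@t
    p=np.atleast_2d(np.array(uv,float)); d=np.c_[p,np.ones(len(p))]@np.linalg.inv(K).T@R
    return o+d*((z-o[2])/d[:,2])[:,None]
def tri(c1,u1,c2,u2):
    P=[c[1]@np.c_[c[2],c[3]] for c in (c1,c2)]
    X=cv2.triangulatePoints(P[0],P[1],np.array(u1,float).reshape(2,1),np.array(u2,float).reshape(2,1)).ravel()
    return X[:3]/X[3]
def proj(cam,X): return cv2.projectPoints(np.atleast_2d(np.array(X,float)),cv2.Rodrigues(cam[2])[0],cam[3],cam[1],None)[0].reshape(-1,2)
E
python3 - <<'E'
from h import *
a=cap("scene","s0"); b=cap("top","t0")
for c in(a,b): print(c[1][0,0],-c[2].T@c[3])
s=ctrl.state(); print(s)
E
```

```text
pics
501.0143468113641 [-130.48763017 -470.6618066   433.76411971]
449.0425131271924 [321.66446375  79.5123223  953.70311754]
{'clock': 0.1, 'q': array([-8.28090660e+01,  1.66862457e+01, -8.82652982e+00,  6.45568488e+01,
       -1.20702801e-03,  8.20169756e+01]), 'qd': array([ 0.00981691, -0.08900925,  0.15518893,  0.03877307,  0.00926398,
       -0.05606351]), 'joint_efforts': array([ 1.44766960e-03, -5.37976885e+01,  3.31918502e+01,  9.34890588e-03,
       -2.09371265e-04, -2.10736636e-05]), 'tool_pos': array([ 137.36173405, -506.37893119,  303.38615525]), 'ee_rot': array([[-1.73011785e-04,  2.61750447e-01, -9.65135573e-01],
       [ 1.20297864e-03, -9.65134834e-01, -2.61750462e-01],
       [-9.99999261e-01, -1.20632339e-03, -1.47900496e-04]]), 'ft_force': array([ 0.63290041, -0.48597856, -0.07940974]), 'torque': array([-0.02616605, -0.01396604, -0.02569977]), 'opening': 0.9986677923091494}
```

View pics/s0.png

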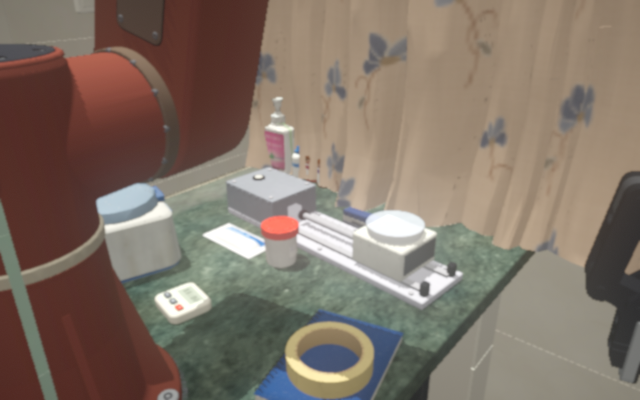

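View pics/t0.png

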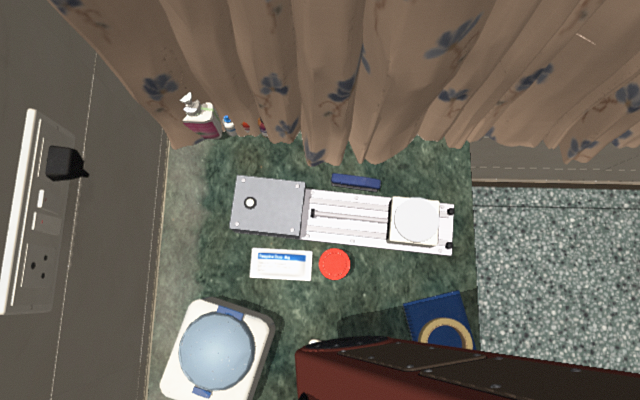

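The top view shows hood centre ~(268,206), flag (250,203), dish (414,220), posts (450,211) and (448,245), stapler (356,182), cup (335,264) and pouch (281,264). The scene view shows the flag at (259,177), dish (395,227) and cup (281,228).

```bash
python3 - <<'E'
from h import *
a=cap("scene"); b=cap("top")
for n,u,v in [("flag",(259,177),(250,203)),("dish",(395,227),(414,220)),("cup",(280,226),(335,264)),("post1",(451,265),(450,211)),("post2",(425,284),(448,245))]:
    print(n,tri(a,u,b,v).round(1))
def P(n,uv,z): print(n,ray(b,uv,z).round(1).tolist())
P("flag",[(250,203)],72); P("dish",[(414,220)],86); P("posts",[(450,211),(448,245)],33)
P("hood",[(236,177),(304,181),(304,237),(231,233)],68); P("stapler ends",[(332,182),(381,184)],30)
P("cup",[(335,264)],68);P("pouch",[(251,249),(312,251),(311,281),(250,278)],10)
P("plate end",[(454,206),(452,254)],12); P("curtain bottom",[(360,165)],0)
im=b[0][165:290,225:465]; cv2.imwrite('pics/t1.png',cv2.resize(im,None,fx=3.3,fy=3.3,interpolation=cv2.INTER_CUBIC))
E
```

```text
flag [499.6 209.4  71.7]
dish [ 471.7 -118.3   77.9]
cup [381.3  38.2  65.7]
post1 [ 499.7 -204.    29.9]
post2 [ 428.9 -197.9   29.5]
flag [[498.4, 210.3, 72.0]]
dish [[468.5, -114.4, 86.0]]
posts [[498.2, -201.9, 33.0], [426.9, -194.9, 33.0]]
hood [[552.5, 242.1, 68.0], [547.2, 103.5, 68.0], [432.8, 100.5, 68.0], [437.7, 245.5, 68.0]]
stapler ends [[555.9, 45.1, 30.0], [553.8, -58.8, 30.0]]
cup [[381.0, 38.5, 68.0]]
pouch [[412.4, 212.5, 10.0], [410.9, 84.4, 10.0], [348.9, 85.1, 10.0], [352.4, 211.6, 10.0]]
plate end [[513.3, -217.3, 12.0], [410.6, -208.8, 12.0]]
curtain bottom [[603.6, -17.3, 0.0]]
```

View pics/t1.png

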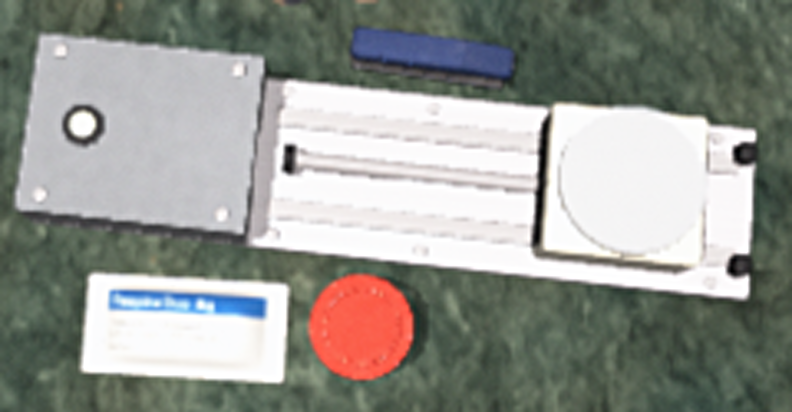

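Request:
apply_moves(increments=[{"translation": [0, -2.1, -3.9], "twist": 0.035}, {"translation": [0, -4.2, -7.9], "twist": 0.07}, {"translation": [0, -6.3, -11.8], "twist": 0.105}, {"translation": [1, -8.4, -15.8], "twist": 0.14}, {"translation": [2, -10.5, -19.7], "twist": 0.175}, {"translation": [3, -12.7, -23.6], "twist": 0.21}, {"translation": [5, -14.8, -27.6], "twist": 0.25}, {"translation": [7, -17, -31.5], "twist": 0.29}, {"translation": [9, -19.1, -35.5], "twist": 0.32}, {"translation": [10, -21.2, -39.4], "twist": 0.353}, {"translation": [10, -21.2, -39.4], "twist": 0.353}, {"translation": [10, -21.2, -39.4], "twist": 0.353}], fingers=-1)

```text
clock: 1.7
tool_pos: [461.9, -199.0, 203.9]
ee_rot: [[-0.001, -0.087, -0.996], [-0.0, -0.996, 0.087], [-1.0, 0.0, 0.001]]
ft_force: [-0.1, -0.8, 0.4]
opening: -0.001
```

```bash
python3 - <<'E'
from h import *
ims=[cap(n)[0] for n in("scene","top","wrist")]
cv2.imwrite('pics/m1.png',np.vstack([np.hstack([cv2.resize(ims[0][100:330,150:550],(400,230)),ims[1][100:330,200:600]]),cv2.resize(ims[2],(560,350))[:, :560] if 0 else np.hstack([cv2.resize(ims[2],(560,350)),np.zeros((350,240,3),np.uint8)])]))
s=ctrl.state();print(s['clock'],s['tool_pos'],s['ee_rot'].round(3),s['ft_force'],s['opening'])
E
```

```text
1.85 [ 461.71878593 -199.78806922  204.24251296] [[ 0.    -0.089 -0.996]
 [-0.    -0.996  0.089]
 [-1.     0.    -0.   ]] [ 0.39729922 -0.45467186  0.45652964] 0.005513232162941136
```

View pics/m1.png

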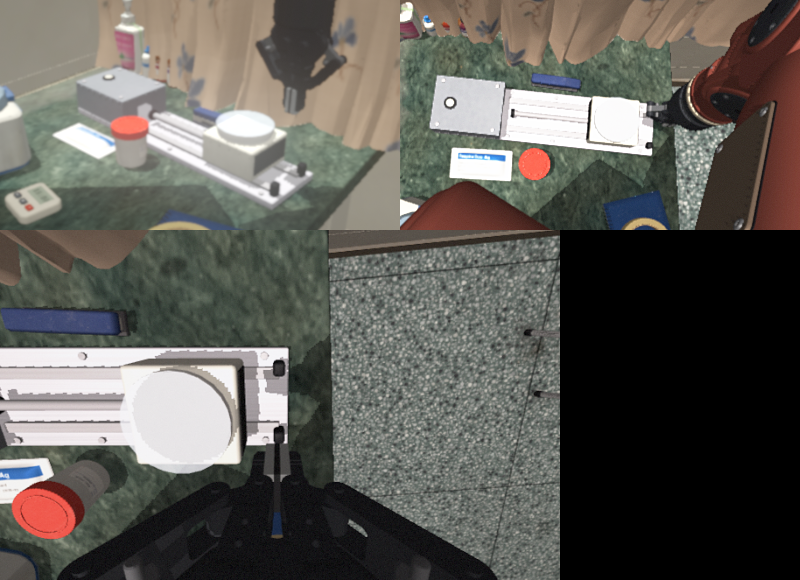

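Fingers are shut over the post area. The flag is visible in both fixed views, and in the wrist view the posts are at ~(319,158),(319,233) with the carriage rear edge at u≈278.

```bash
cat >> h.py <<'E'
def flagpx(cam):
    x,y=proj(cam,[499,210,74])[0]; x0,y0=int(x)-16,int(y)-16
    r=cv2.resize(cam[0][y0:y0+32,x0:x0+32],None,fx=8,fy=8,interpolation=cv2.INTER_CUBIC)
    m=(cv2.cvtColor(r,cv2.COLOR_BGR2GRAY)>195).astype(np.uint8)
    n,l,st,ce=cv2.connectedComponentsWithStats(m)
    k=[i for i in range(1,n) if 250<st[i,4]<12000]
    if not k: return None
    k=min(k,key=lambda i:np.hypot(*(ce[i]-128)))
    return (np.array([x0,y0])+ce[k]/8).round(2),st[k,4]
def flagz(a=None,b=None):
    a=a or cap("scene"); b=b or cap("top"); fa,fb=flagpx(a),flagpx(b)
    print("flag scene",fa,"top",fb, tri(a,fa[0],b,fb[0]).round(1) if fa and fb else None)
E
python3 - <<'E'
from h import *
flagz();flagz()
w=cap("wrist","w1")
print("posts",ray(w,[(319,158),(319,233)],33).round(1).tolist())
g=cv2.cvtColor(w[0],cv2.COLOR_BGR2GRAY)
print("rear edge",ray(w,[(277,160),(274,250)],70).round(1).tolist())
print([g[y,262:292].tolist() for y in(160,190)])
for x in(498,499,500):
  for z in (72,81): print(proj(cap("scene"),[499,210,z]) if x==499 else '')
E
```

```text
flag scene None top (array([249.94, 202.57]), np.int32(3015)) None
flag scene None top (array([249.94, 202.57]), np.int32(3011)) None
posts [[501.9, -207.1, 33.0], [434.3, -201.2, 33.0]]
rear edge [[509.1, -177.7, 70.0], [439.4, -166.1, 70.0]]
[[245, 244, 244, 243, 240, 229, 211, 174, 115, 80, 65, 37, 18, 19, 4, 12, 24, 89, 145, 142, 142, 138, 140, 138, 145, 139, 143, 141, 146, 141], [172, 169, 205, 248, 246, 243, 235, 219, 194, 142, 76, 32, 35, 11, 4, 26, 0, 8, 99, 168, 163, 161, 154, 159, 163, 162, 161, 162, 157, 164]]


[[257.97660117 176.95523342]]
[[257.72253726 172.69166628]]
```

Request:
apply_moves(increments=[{"translation": [1.5, 0, 0], "twist": 0}, {"translation": [3, 0, 0], "twist": 0}, {"translation": [4.5, 0, 0], "twist": 0}, {"translation": [6, 0, 0], "twist": 0}, {"translation": [7, 0, 0], "twist": 0}, {"translation": [7.5, 0, 0], "twist": 0}, {"translation": [7.5, 0, 0], "twist": 0}])

```text
clock: 3.08
tool_pos: [462.1, -199.0, 128.7]
ee_rot: [[-0.0, -0.088, -0.996], [0.0, -0.996, 0.088], [-1.0, -0.0, 0.0]]
ft_force: [-0.4, -0.4, 0.5]
opening: -0.002
```

```bash
python3 - <<'E'
from h import *
a=cap("scene");b=cap("top");w=cap("wrist")
x,y=proj(a,[499,210,74])[0];x=int(x);y=int(y)
print(cv2.cvtColor(a[0],cv2.COLOR_BGR2GRAY)[y-8:y+9,x-10:x+12])
i=lambda m,W:cv2.resize(m,(W,int(W*m.shape[0]/m.shape[1])),interpolation=cv2.INTER_CUBIC)
A=i(a[0][170:310,320:500],390);B=i(b[0][160:300,380:560],390);W=i(w[0],400)
v=np.zeros((560,780,3),np.uint8);v[:A.shape[0],:390]=A;v[:B.shape[0],390:]=B;v[305:555,:400]=W
cv2.imwrite('pics/m2.png',v)
E
```

```text
[[176 173 170 167 162 160 161 162 164 164 164 165 168 168 165 167 170 175
  185 194 201 206]
 [168 164 162 161 160 161 162 163 164 166 167 169 174 180 183 188 195 199
  203 206 209 212]
 [163 162 162 162 163 165 167 170 174 177 180 184 189 196 200 203 206 207
  208 208 206 203]
 [164 164 165 166 169 174 178 183 189 193 197 200 203 206 208 208 209 208
  208 208 207 205]
 [167 169 173 177 182 189 193 198 202 205 207 208 209 209 209 208 208 208
  208 209 208 209]
 [177 182 188 193 198 202 203 205 208 210 212 213 212 212 209 207 207 208
  208 209 208 209]
 [193 197 202 203 205 205 204 204 209 217 222 225 225 222 213 203 199 203
  206 208 209 208]
 [204 206 207 207 206 201 193 196 217 234 242 245 244 239 225 200 184 189
  200 207 208 208]
 [208 207 208 207 203 189 171 185 222 244 252 254 252 246 230 198 164 167
  191 205 208 209]
 [208 208 208 207 199 176 146 161 202 227 236 238 235 226 205 171 138 149
  185 203 209 210]
 [208 207 208 207 199 175 140 132 156 178 187 189 186 174 154 135 130 154
  186 204 209 210]
 [208 208 208 207 202 186 161 139 131 133 136 137 137 134 136 148 162 178
  195 206 209 210]
 [208 208 208 208 206 200 189 176 166 162 161 161 163 164 170 184 194 200
  205 208 209 210]
 [208 209 209 209 208 207 204 200 197 196 196 195 196 196 199 203 207 208
  209 210 210 210]
 [208 208 209 209 209 209 208 208 207 207 208 207 207 207 208 209 209 209
  209 210 210 210]
 [208 208 208 208 208 209 209 208 209 209 209 209 209 209 209 209 209 209
  210 210 210 210]
 [208 208 208 208 208 208 208 208 209 209 209 209 209 210 210 210 210 209
  210 210 210 210]]
```

View pics/m2.png

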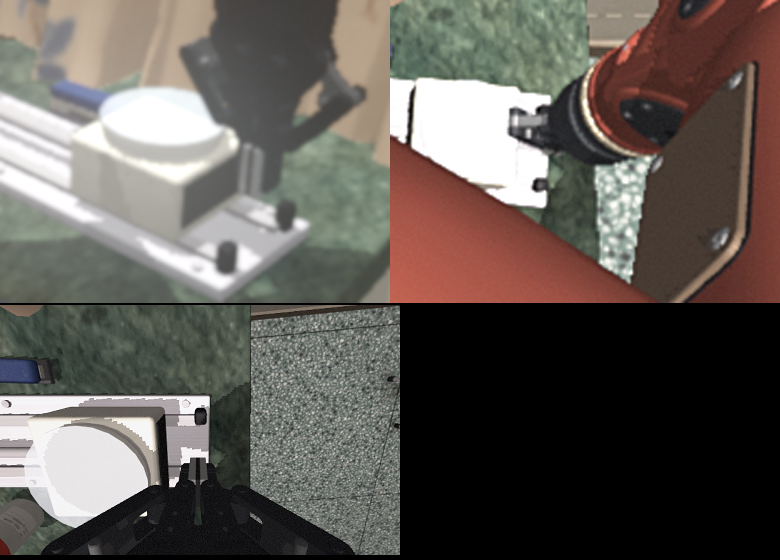

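The picture shows the shut fingers down behind the carriage's rear face with a gap of ~1 cm, clear of the posts.

Request:
apply_moves(increments=[{"translation": [0, -0.2, 0], "twist": 0}, {"translation": [0, -0.4, 0], "twist": 0}, {"translation": [0, -0.6, 0], "twist": 0}, {"translation": [0, -0.8, 0], "twist": 0}, {"translation": [0, -1.0, 0], "twist": 0}, {"translation": [0, -1.2, 0], "twist": 0}, {"translation": [0, -1.4, 0], "twist": 0}, {"translation": [0, -1.6, 0], "twist": 0}, {"translation": [0, -1.8, 0], "twist": 0}, {"translation": [0, -2.0, 0], "twist": 0}])

```text
clock: 4.47
tool_pos: [464.0, -179.2, 128.9]
ee_rot: [[-0.0, -0.088, -0.996], [-0.001, -0.996, 0.088], [-1.0, 0.001, 0.0]]
ft_force: [-0.3, -2.3, -0.1]
opening: 0.003
```

```bash
sed -i 's/>195/>(225 if cam[1][0,0]>480 else 195)/' h.py; cat > look.py <<'E'
from h import *
a=cap("scene");b=cap("top");flagz(a,b)
w=cap("wrist"); s=ctrl.state()
u=np.array([.088,.996,0]); o=np.array([484,45.7,0])
print("clock",s['clock'],"TCP s",round(float((s['tool_pos']-o)@u),1),"F along slide",round(float(s['ft_force']@u),2))
g=cv2.cvtColor(w[0],cv2.COLOR_BGR2GRAY).astype(int)
E
python3 look.py
```

```text
flag scene (array([258.6 , 176.11]), np.int32(1051)) top (array([249.92, 202.58]), np.int32(3374)) [499.6 209.7  73.6]
clock 4.625 TCP s -225.6 F along slide -0.3
```

Request:
apply_moves(increments=[{"translation": [0, -0.2, 0], "twist": 0}, {"translation": [0, -0.4, 0], "twist": 0}, {"translation": [0, -0.6, 0], "twist": 0}, {"translation": [0, -0.8, 0], "twist": 0}, {"translation": [0, -1.0, 0], "twist": 0}, {"translation": [0, -1.2, 0], "twist": 0}, {"translation": [0, -1.4, 0], "twist": 0}])

```text
clock: 5.5
tool_pos: [465.2, -165.0, 128.9]
ee_rot: [[-0.0, -0.088, -0.996], [0.0, -0.996, 0.088], [-1.0, -0.0, 0.0]]
ft_force: [-1.1, -2.1, 0.1]
opening: 0.002
```

```bash
python3 look.py; python3 - <<'E'
from h import *
a=cap("scene");b=cap("top");w=cap("wrist")
i=lambda m,W:cv2.resize(m,(W,int(W*m.shape[0]/m.shape[1])),interpolation=cv2.INTER_CUBIC)
A=i(a[0][150:310,220:480],390);B=i(b[0][160:300,220:480],390);W=i(w[0],400)
v=np.zeros((560,780,3),np.uint8);v[:A.shape[0],:390]=A;v[:B.shape[0],390:]=B;v[305:555,:400]=W
cv2.imwrite('pics/m3.png',v)
E
```

```text
flag scene (array([258.59, 176.12]), np.int32(1046)) top (array([249.92, 202.59]), np.int32(3343)) [499.6 209.7  73.6]
clock 5.65 TCP s -211.3 F along slide -0.42
```

View pics/m3.png

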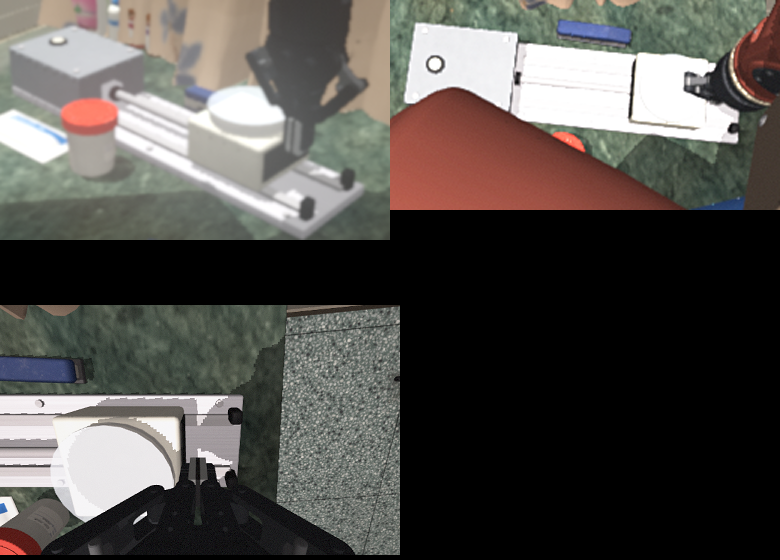

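Fingers are on the rear face; the flag is still down in both views, and the nose disc is just outside the hood mouth. I'll continue in short steps.

Request:
apply_moves(increments=[{"translation": [0, -0.15, 0], "twist": 0}, {"translation": [0, -0.3, 0], "twist": 0}, {"translation": [0, -0.45, 0], "twist": 0}, {"translation": [0, -0.6, 0], "twist": 0}])

```text
clock: 6.3
tool_pos: [465.7, -159.1, 128.9]
ee_rot: [[-0.0, -0.088, -0.996], [-0.0, -0.996, 0.088], [-1.0, 0.0, 0.0]]
ft_force: [-0.9, -1.6, -0.7]
opening: -0.001
```

```bash
python3 look.py
```

```text
flag scene (array([258.58, 176.12]), np.int32(1039)) top (array([249.92, 202.59]), np.int32(3344)) [499.6 209.7  73.6]
clock 6.45 TCP s -205.4 F along slide -1.13
```

Request:
apply_moves(increments=[{"translation": [0, -0.15, 0], "twist": 0}, {"translation": [0, -0.3, 0], "twist": 0}, {"translation": [0, -0.45, 0], "twist": 0}, {"translation": [0, -0.6, 0], "twist": 0}])

```text
clock: 6.95
tool_pos: [466.2, -153.0, 128.9]
ee_rot: [[-0.0, -0.088, -0.996], [-0.0, -0.996, 0.088], [-1.0, 0.0, 0.0]]
ft_force: [-0.1, -2.1, 0.0]
opening: -0.002
```

```bash
python3 look.py
```

```text
flag scene (array([258.59, 176.12]), np.int32(1037)) top (array([249.92, 202.6 ]), np.int32(3342)) [499.5 209.7  73.6]
clock 7.1 TCP s -199.4 F along slide -0.49
```

Request:
apply_moves(increments=[{"translation": [0, -0.15, 0], "twist": 0}, {"translation": [0, -0.3, 0], "twist": 0}, {"translation": [0, -0.45, 0], "twist": 0}, {"translation": [0, -0.6, 0], "twist": 0}])

```text
clock: 7.6
tool_pos: [466.8, -147.1, 128.9]
ee_rot: [[-0.0, -0.088, -0.996], [0.0, -0.996, 0.088], [-1.0, -0.0, 0.0]]
ft_force: [-1.5, -1.7, -0.9]
opening: 0.0
```

```bash
python3 look.py
```

```text
flag scene (array([258.59, 176.14]), np.int32(1025)) top (array([249.92, 202.59]), np.int32(3339)) [499.6 209.7  73.5]
clock 7.75 TCP s -193.4 F along slide -0.51
```

Request:
apply_moves(increments=[{"translation": [0, -0.15, 0], "twist": 0}, {"translation": [0, -0.3, 0], "twist": 0}, {"translation": [0, -0.45, 0], "twist": 0}, {"translation": [0, -0.6, 0], "twist": 0}])

```text
clock: 8.25
tool_pos: [467.3, -141.1, 128.9]
ee_rot: [[-0.0, -0.088, -0.996], [-0.0, -0.996, 0.088], [-1.0, 0.0, 0.0]]
ft_force: [-0.7, -2.7, -0.1]
opening: -0.002
```

```bash
python3 look.py
```

```text
flag scene (array([258.57, 176.13]), np.int32(1031)) top (array([249.93, 202.59]), np.int32(3335)) [499.5 209.7  73.6]
clock 8.4 TCP s -187.4 F along slide -1.35
```

Request:
apply_moves(increments=[{"translation": [0, -0.15, 0], "twist": 0}, {"translation": [0, -0.3, 0], "twist": 0}, {"translation": [0, -0.45, 0], "twist": 0}, {"translation": [0, -0.6, 0], "twist": 0}])

```text
clock: 8.9
tool_pos: [467.8, -135.1, 128.9]
ee_rot: [[-0.0, -0.088, -0.996], [0.0, -0.996, 0.088], [-1.0, -0.0, 0.0]]
ft_force: [-1.7, -1.9, -0.9]
opening: 0.002
```

```bash
python3 look.py
```

```text
flag scene (array([258.58, 176.14]), np.int32(1022)) top (array([249.92, 202.59]), np.int32(3330)) [499.6 209.7  73.5]
clock 9.05 TCP s -181.4 F along slide -0.01
```

Request:
apply_moves(increments=[{"translation": [0, -0.15, 0], "twist": 0}, {"translation": [0, -0.3, 0], "twist": 0}, {"translation": [0, -0.45, 0], "twist": 0}, {"translation": [0, -0.6, 0], "twist": 0}])

```text
clock: 9.55
tool_pos: [468.4, -129.2, 128.9]
ee_rot: [[0.0, -0.088, -0.996], [-0.0, -0.996, 0.088], [-1.0, 0.0, -0.0]]
ft_force: [-0.5, -2.2, 0.2]
opening: 0.001
```

```bash
python3 look.py
```

```text
flag scene (array([258.57, 176.14]), np.int32(1023)) top (array([249.92, 202.58]), np.int32(3325)) [499.6 209.8  73.5]
clock 9.7 TCP s -175.4 F along slide -1.01
```

Request:
apply_moves(increments=[{"translation": [0, -0.15, 0], "twist": 0}, {"translation": [0, -0.3, 0], "twist": 0}, {"translation": [0, -0.45, 0], "twist": 0}, {"translation": [0, -0.6, 0], "twist": 0}])

```text
clock: 10.2
tool_pos: [468.9, -123.2, 128.9]
ee_rot: [[-0.0, -0.088, -0.996], [0.0, -0.996, 0.088], [-1.0, 0.0, 0.0]]
ft_force: [-0.7, -2.6, -0.2]
opening: 0.002
```

```bash
python3 look.py
```

```text
flag scene (array([258.58, 176.13]), np.int32(1021)) top (array([249.92, 202.59]), np.int32(3329)) [499.6 209.7  73.6]
clock 10.35 TCP s -169.4 F along slide -0.61
```

Request:
apply_moves(increments=[{"translation": [0, -0.15, 0], "twist": 0}, {"translation": [0, -0.3, 0], "twist": 0}, {"translation": [0, -0.45, 0], "twist": 0}, {"translation": [0, -0.6, 0], "twist": 0}])

```text
clock: 10.85
tool_pos: [469.4, -117.2, 128.9]
ee_rot: [[0.0, -0.088, -0.996], [-0.0, -0.996, 0.088], [-1.0, 0.0, -0.0]]
ft_force: [-1.0, -1.5, -0.6]
opening: -0.003
```

```bash
python3 look.py
```

```text
flag scene (array([258.58, 176.14]), np.int32(1018)) top (array([249.92, 202.59]), np.int32(3335)) [499.6 209.7  73.5]
clock 11.0 TCP s -163.4 F along slide -0.19
```

Request:
apply_moves(increments=[{"translation": [0, -0.15, 0], "twist": 0}, {"translation": [0, -0.3, 0], "twist": 0}, {"translation": [0, -0.45, 0], "twist": 0}, {"translation": [0, -0.6, 0], "twist": 0}])

```text
clock: 11.5
tool_pos: [470.0, -111.2, 128.9]
ee_rot: [[-0.0, -0.088, -0.996], [-0.0, -0.996, 0.088], [-1.0, 0.0, 0.0]]
ft_force: [-1.3, -2.5, 0.1]
opening: 0.0
```

```bash
python3 look.py
```

```text
flag scene (array([258.58, 176.14]), np.int32(1015)) top (array([249.92, 202.58]), np.int32(3339)) [499.6 209.7  73.5]
clock 11.65 TCP s -157.4 F along slide -0.73
```

Request:
apply_moves(increments=[{"translation": [0, -0.15, 0], "twist": 0}, {"translation": [0, -0.3, 0], "twist": 0}, {"translation": [0, -0.45, 0], "twist": 0}, {"translation": [0, -0.6, 0], "twist": 0}])

```text
clock: 12.15
tool_pos: [470.5, -105.2, 128.9]
ee_rot: [[-0.0, -0.088, -0.996], [-0.0, -0.996, 0.088], [-1.0, 0.0, 0.0]]
ft_force: [0.1, -2.5, -0.4]
opening: -0.004
```

```bash
python3 look.py
```

```text
flag scene (array([258.59, 176.14]), np.int32(1016)) top (array([249.92, 202.59]), np.int32(3342)) [499.6 209.7  73.5]
clock 12.3 TCP s -151.4 F along slide -0.65
```

Request:
apply_moves(increments=[{"translation": [0, -0.15, 0], "twist": 0}, {"translation": [0, -0.3, 0], "twist": 0}, {"translation": [0, -0.45, 0], "twist": 0}, {"translation": [0, -0.6, 0], "twist": 0}])

```text
clock: 12.8
tool_pos: [471.0, -99.3, 128.9]
ee_rot: [[0.0, -0.088, -0.996], [-0.0, -0.996, 0.088], [-1.0, 0.0, -0.0]]
ft_force: [-1.7, -2.7, -1.7]
opening: -0.003
```

```bash
python3 look.py
```

```text
flag scene (array([258.58, 176.14]), np.int32(1012)) top (array([249.92, 202.59]), np.int32(3341)) [499.6 209.7  73.5]
clock 12.95 TCP s -145.4 F along slide -0.87
```

Request:
apply_moves(increments=[{"translation": [0, -0.1, 0], "twist": 0}, {"translation": [0, -0.2, 0], "twist": 0}, {"translation": [0, -0.3, 0], "twist": 0}, {"translation": [0, -0.4, 0], "twist": 0}])

```text
clock: 13.45
tool_pos: [471.3, -95.6, 128.9]
ee_rot: [[-0.0, -0.088, -0.996], [-0.001, -0.996, 0.088], [-1.0, 0.001, 0.0]]
ft_force: [-2.1, -4.6, -1.0]
opening: 0.007
```

```bash
python3 look.py; python3 - <<'E'
from h import *
a=cap("scene");b=cap("top");w=cap("wrist")
i=lambda m,W:cv2.resize(m,(W,int(W*m.shape[0]/m.shape[1])),interpolation=cv2.INTER_CUBIC)
A=i(a[0][150:310,220:480],390);B=i(b[0][160:300,220:480],390);W=i(w[0],400)
v=np.zeros((560,780,3),np.uint8);v[:A.shape[0],:390]=A;v[:B.shape[0],390:]=B;v[305:555,:400]=W
cv2.imwrite('pics/m4.png',v)
E
```

```text
flag scene (array([258.55, 175.81]), np.int32(1222)) top (array([249.89, 202.54]), np.int32(3372)) [499.5 209.7  74.3]
clock 13.6 TCP s -141.8 F along slide -3.55
```

View pics/m4.png

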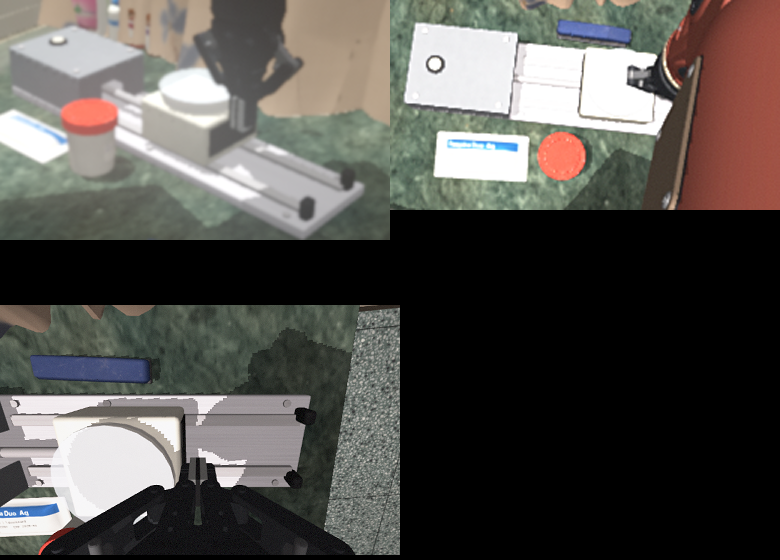

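The force has jumped to ~5 N and the flag has moved ~0.8 mm, so the rod has met the roller arm. Cup, pouch and stapler have not moved.

Request:
apply_moves(increments=[{"translation": [0, -0.1, 0], "twist": 0}, {"translation": [0, -0.2, 0], "twist": 0}, {"translation": [0, -0.3, 0], "twist": 0}, {"translation": [0, -0.4, 0], "twist": 0}, {"translation": [0, -0.5, 0], "twist": 0}])

```text
clock: 14.38
tool_pos: [471.8, -90.6, 128.9]
ee_rot: [[-0.0, -0.088, -0.996], [-0.0, -0.996, 0.088], [-1.0, 0.0, 0.0]]
ft_force: [-1.9, -3.6, -1.4]
opening: -0.001
```

```bash
python3 look.py
```

```text
flag scene (array([258.59, 174.8 ]), np.int32(1317)) top (array([249.77, 202.26]), np.int32(3408)) [499.7 209.6  76.4]
clock 14.525 TCP s -136.6 F along slide -4.44
```

Request:
apply_moves(increments=[{"translation": [0, -0.1, 0], "twist": 0}, {"translation": [0, -0.2, 0], "twist": 0}, {"translation": [0, -0.3, 0], "twist": 0}, {"translation": [0, -0.3, 0], "twist": 0}])

```text
clock: 15.02
tool_pos: [472.1, -87.1, 128.9]
ee_rot: [[0.0, -0.088, -0.996], [0.001, -0.996, 0.088], [-1.0, -0.001, -0.0]]
ft_force: [-0.8, -0.7, -0.6]
opening: -0.003
```

```bash
python3 look.py
```

```text
flag scene (array([258.51, 174.03]), np.int32(1347)) top (array([249.59, 202.11]), np.int32(3431)) [499.7 209.8  77.9]
clock 15.175 TCP s -133.3 F along slide -0.79
```

Request:
apply_moves(increments=[{"translation": [0, -0.1, 0], "twist": 0}, {"translation": [0, -0.15, 0], "twist": 0}, {"translation": [0, -0.15, 0], "twist": 0}])

```text
clock: 15.55
tool_pos: [472.2, -85.8, 128.9]
ee_rot: [[0.0, -0.088, -0.996], [0.0, -0.996, 0.088], [-1.0, -0.0, -0.0]]
ft_force: [-1.7, -1.0, 0.4]
opening: -0.001
```

```bash
python3 look.py
```

```text
flag scene (array([258.5 , 173.69]), np.int32(1384)) top (array([249.56, 202.05]), np.int32(3468)) [499.6 209.7  78.7]
clock 15.7 TCP s -132.1 F along slide -1.55
```

Request:
apply_moves(increments=[{"translation": [0, -0.1, 0], "twist": 0}, {"translation": [0, -0.15, 0], "twist": 0}, {"translation": [0, -0.15, 0], "twist": 0}])

```text
clock: 16.08
tool_pos: [472.3, -84.3, 128.9]
ee_rot: [[0.0, -0.088, -0.996], [0.0, -0.996, 0.088], [-1.0, -0.0, -0.0]]
ft_force: [-0.4, -1.8, 0.5]
opening: 0.002
```

```bash
python3 look.py
```

```text
flag scene (array([258.59, 172.38]), np.int32(1239)) top (array([249.33, 201.86]), np.int32(3517)) [499.7 209.6  81.4]
clock 16.225 TCP s -130.6 F along slide -1.92
```

Flag reads ~7.9 mm up after a jump; check whether it has settled before pressing on.

Request:
apply_moves(increments=[{"translation": [0, 0, 0], "twist": 0}, {"translation": [0, 0, 0], "twist": 0}])

```text
clock: 16.48
tool_pos: [472.3, -84.4, 128.9]
ee_rot: [[0.0, -0.088, -0.996], [0.0, -0.996, 0.088], [-1.0, -0.0, 0.0]]
ft_force: [-1.3, -0.8, -0.6]
opening: -0.003
```

```bash
python3 look.py; python3 - <<'E'
from h import *
a=cap("scene")
for z in(72,74,80,81,82,83):print(z,proj(a,[499.6,209.7,z]).round(2))
print(cv2.cvtColor(a[0],cv2.COLOR_BGR2GRAY)[166:182,250:268])
E
```

```text
flag scene (array([258.58, 172.38]), np.int32(1244)) top (array([249.33, 201.86]), np.int32(3513)) [499.7 209.6  81.4]
clock 16.625 TCP s -130.6 F along slide -0.92
72 [[258.3 176.9]]
74 [[258.25 175.96]]
80 [[258.08 173.12]]
81 [[258.05 172.64]]
82 [[258.02 172.16]]
83 [[257.99 171.69]]
[[175 170 167 167 167 168 168 168 168 167 165 161 154 146 138 137 139 144]
 [174 165 162 161 164 165 166 167 166 166 163 159 153 148 147 154 163 171]
 [165 160 158 159 161 162 163 163 165 167 167 165 165 168 174 183 192 200]
 [160 159 159 161 163 165 169 172 177 182 185 185 188 193 198 201 205 208]
 [161 161 163 166 173 184 196 205 212 216 216 213 208 206 206 207 206 205]
 [165 167 173 180 196 216 231 239 244 245 242 234 220 211 207 207 206 205]
 [175 181 188 196 214 236 250 254 254 254 248 237 221 210 207 207 207 207]
 [192 196 201 204 214 230 241 247 246 241 231 216 204 203 205 206 207 207]
 [202 204 204 202 199 201 207 210 209 204 193 182 181 191 200 204 206 207]
 [206 204 199 190 178 171 171 173 173 170 164 158 158 170 186 199 205 207]
 [206 201 187 165 152 153 158 161 160 159 155 147 138 139 163 190 203 207]
 [205 198 174 140 128 138 147 149 148 147 142 134 121 117 146 183 202 207]
 [205 197 173 137 116 119 125 128 127 125 121 117 115 124 151 185 203 208]
 [206 200 184 160 136 125 121 121 121 121 121 129 145 160 176 194 205 208]
 [207 205 199 187 174 164 160 159 159 160 162 169 182 192 198 204 207 208]
 [207 207 206 202 198 196 194 194 194 195 195 197 202 205 207 207 208 208]]
```

```bash
python3 - <<'E'
from h import *
a=cap("scene");b=cap("top")
print("top px shift measured",[249.33-249.92,201.86-202.59])
for dz in(7,8,9,10): print(dz,(proj(b,[499.6,209.7,72+dz])-proj(b,[499.6,209.7,72])).round(2),(proj(a,[499.6,209.7,72+dz])-proj(a,[499.6,209.7,72])).round(2))
def top(im,x): # upper-half-max row & brightest-row parabola along pin axis
    c=cv2.cvtColor(im,cv2.COLOR_BGR2GRAY)[160:185,256:261].mean(1); i=int(c.argmax()); p,q,r=c[i-1:i+2]
    return 160+i+.5*(p-r)/(p-2*q+r)
print("peak row now",top(a[0],0),"start",top(cv2.imread('pics/s0.png'),0))
E
```

```text
top px shift measured [-0.589999999999975, -0.7299999999999898]
7 [[-0.48 -0.71]] [[-0.2  -3.31]]
8 [[-0.55 -0.81]] [[-0.22 -3.79]]
9 [[-0.62 -0.91]] [[-0.25 -4.26]]
10 [[-0.69 -1.01]] [[-0.28 -4.74]]
peak row now 172.01754385964912 start 175.84586466165413
```

Measurements agree on ~8 mm (bright-spot bias against the dark wall makes that an underestimate). That is a clear snap beyond the 5 mm pushed range, with force back to friction. I won't press further. Now I'll retreat, lift and go over to the front side.

Request:
apply_moves(increments=[{"translation": [0, 0.8, 0], "twist": 0}, {"translation": [0, 1.5, 0], "twist": 0}, {"translation": [-3, 1.5, 0], "twist": 0}, {"translation": [-6, 1.5, 0], "twist": 0}, {"translation": [-9, 1.5, 0], "twist": 0}, {"translation": [-10, 0, 0], "twist": 0}, {"translation": [-10, -3, 0], "twist": 0}, {"translation": [-10, -6, 0], "twist": 0}, {"translation": [-10, -9, 0], "twist": 0}, {"translation": [-10, -12, 0], "twist": 0}, {"translation": [-10, -14.3, 0], "twist": 0}, {"translation": [-10, -14.3, 0], "twist": 0}])

```text
clock: 18.27
tool_pos: [483.6, 42.9, 228.4]
ee_rot: [[0.0, -0.069, -0.998], [0.013, -0.998, 0.069], [-1.0, -0.013, 0.001]]
ft_force: [0.4, 0.4, 0.3]
opening: 0.0
```

```bash
python3 look.py; python3 - <<'E'
from h import *
a=cap("scene");b=cap("top");w=cap("wrist")
for z in(40,45,50,55,60): print(z,proj(a,[462,-199,z]).round(1))
i=lambda m,W:cv2.resize(m,(W,int(W*m.shape[0]/m.shape[1])),interpolation=cv2.INTER_CUBIC)
A=i(a[0][130:290,220:480],390);B=i(b[0][160:300,220:480],390);W=i(w[0],480)
v=np.zeros((560,780,3),np.uint8);v[:A.shape[0],:390]=A;v[:B.shape[0],390:]=B;v[250:550,:480]=W
cv2.imwrite('pics/m5.png',v)
E
```

```text
flag scene (array([258.56, 172.4 ]), np.int32(1108)) top (array([249.32, 201.87]), np.int32(3583)) [499.7 209.6  81.4]
clock 18.425 TCP s -3.8 F along slide 0.7
40 [[436.1 268.7]]
45 [[436.4 265.8]]
50 [[436.7 262.8]]
55 [[437.  259.9]]
60 [[437.3 256.9]]
```

View pics/m5.png

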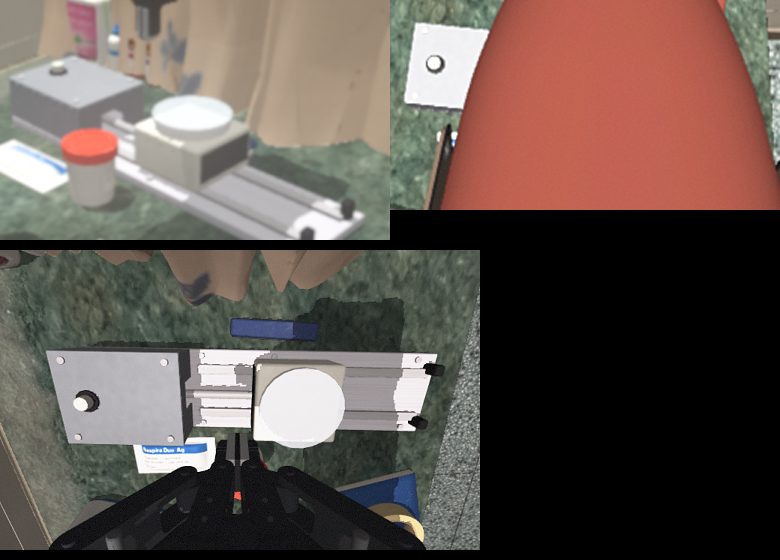

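The picture shows the flag standing visibly tall, the carriage mid-slide, and nothing else moved. The tool was still catching up, so I let it settle.

Request:
apply_moves(increments=[{"translation": [0, 0, 0], "twist": 0}, {"translation": [0, 0, 0], "twist": 0}, {"translation": [0, 0, 0], "twist": 0}])

```text
clock: 18.95
tool_pos: [483.9, 42.5, 228.9]
ee_rot: [[0.001, -0.069, -0.998], [0.013, -0.998, 0.069], [-1.0, -0.013, 0.0]]
ft_force: [-0.6, 1.1, -0.4]
opening: -0.0
```

```bash
python3 - <<'E'
from h import *
s=ctrl.state();print(s['q'].round(1),s['tool_pos'],s['ee_rot'].round(3))
w=cap("wrist","w5")
# front edge of carriage top (z=70), px from 480-wide panel (x*4/3,(y-250)*4/3)
e=ray(w,[(253*4/3,130*4/3),(251*4/3,180*4/3)],70); m=ray(w,[(190*4/3,140*4/3),(187*4/3,185*4/3)],68)
u=np.array([.088,.996,0]); o=np.array([484,45.7,0])
print("front edge s",((e-o)@u).round(1),"hood wall s",((m-o)@u).round(1),"TCP s",(s['tool_pos']-o)@u)
g=cv2.cvtColor(w[0],cv2.COLOR_BGR2GRAY); print(g[200,325:350],g[220,325:350])
E
```

```text
[ -4.   15.8 -22.   52.2   0.7 179.9] [483.86239588  42.52682658 228.91384954] [[ 0.001 -0.069 -0.998]
 [ 0.013 -0.998  0.069]
 [-1.    -0.013  0.   ]]
front edge s [-19.2 -19.3] hood wall s [49.3 55.5] TCP s -3.1725898911033505
[238 240 239 239 240 241 241 240 240 245 229  56  12  16  30  83 133 156
 168 178 188 185 160 154 209] [228 228 226 228 228 229 226 229 230 216 107  13  24  48 115 217 247 248
 249 250 245 231 247 250 248]
```

Joint 6 has reached its +180° limit. I'll turn the tool a quarter turn back (−90°) and push with the fingers' side faces instead.

Request:
apply_moves(increments=[{"translation": [0, 0, 0], "twist": -0.15}, {"translation": [0, 0, 0], "twist": -0.3}, {"translation": [0, 0, 0], "twist": -0.45}, {"translation": [0, 0, 0], "twist": -0.6}, {"translation": [0, 0, 0], "twist": -0.75}, {"translation": [0, 0, 0], "twist": -0.9}, {"translation": [0, 0, 0], "twist": -1.05}, {"translation": [0, 0, 0], "twist": -1.2}, {"translation": [0, 0, 0], "twist": -1.35}, {"translation": [0, 0, 0], "twist": -1.5}, {"translation": [0, 0, 0], "twist": -1.57}, {"translation": [0, 0, 0], "twist": -1.57}])

```text
clock: 20.5
tool_pos: [483.9, 42.6, 228.9]
ee_rot: [[0.001, 0.998, -0.07], [0.013, -0.07, -0.997], [-1.0, -0.0, -0.013]]
ft_force: [1.2, -0.7, 0.7]
opening: 0.001
```

```bash
python3 - <<'E'
from h import *
s=ctrl.state();print(s['q'].round(1),s['tool_pos'],s['ee_rot'].round(3))
c=ctrl.capture("wrist");print(np.array(c['hand_eye']).round(2))
u=np.array([.088,.996,0]); o=np.array([484,45.7,0])
d=o+12*u-s['tool_pos'];d[2]=0
print("to s=12 in tool axes",(s['ee_rot'].T@d).round(1))
E
python3 look.py
```

```text
[ -4.   15.8 -22.   52.2   0.7  90. ] [483.86648453  42.58036224 228.9228564 ] [[ 0.001  0.998 -0.07 ]
 [ 0.013 -0.07  -0.997]
 [-1.    -0.    -0.013]]
[[ -0.    -0.31   0.95 -68.87]
 [  1.    -0.    -0.     0.46]
 [  0.     0.95   0.31 -76.91]
 [  0.     0.     0.     1.  ]]
to s=12 in tool axes [  0.2   0.1 -15.1]
flag scene (array([258.56, 172.4 ]), np.int32(1099)) top (array([249.32, 201.87]), np.int32(3581)) [499.7 209.6  81.4]
clock 20.7 TCP s -3.1 F along slide 0.15
```

Request:
apply_moves(increments=[{"translation": [0, 0, -0.8], "twist": 0.018}, {"translation": [0, 0, -1.5], "twist": 0.018}, {"translation": [2.5, 0, -1.5], "twist": 0.018}, {"translation": [5, 0, -1.5], "twist": 0.018}, {"translation": [7, 0, -1.5], "twist": 0.018}, {"translation": [8.5, 0, -1.5], "twist": 0.018}, {"translation": [9.5, 0, -1.5], "twist": 0.018}, {"translation": [10, 0, -1.5], "twist": 0.018}, {"translation": [10, 0, -1.5], "twist": 0.018}])

```text
clock: 21.82
tool_pos: [485.0, 58.9, 129.1]
ee_rot: [[0.001, 0.996, -0.087], [0.013, -0.087, -0.996], [-1.0, -0.0, -0.013]]
ft_force: [-0.6, 0.3, -0.3]
opening: 0.0
```

```bash
python3 look.py; python3 - <<'E'
from h import *
a=cap("scene");w=cap("wrist")
i=lambda m,W:cv2.resize(m,(W,int(W*m.shape[0]/m.shape[1])),interpolation=cv2.INTER_CUBIC)
cv2.imwrite('pics/m6.png',np.vstack([i(a[0][130:290,220:480],480),i(w[0],480)])[:600])
s=ctrl.state();print(s['tool_pos'],s['ee_rot'].round(3))
E
```

```text
flag scene (array([258.58, 172.38]), np.int32(1221)) top (array([249.31, 201.86]), np.int32(3635)) [499.7 209.6  81.4]
clock 21.975 TCP s 13.2 F along slide -0.4
[485.2345917   58.76792331 129.49192407] [[ 0.001  0.996 -0.087]
 [ 0.013 -0.087 -0.996]
 [-1.     0.    -0.013]]
```

View pics/m6.png

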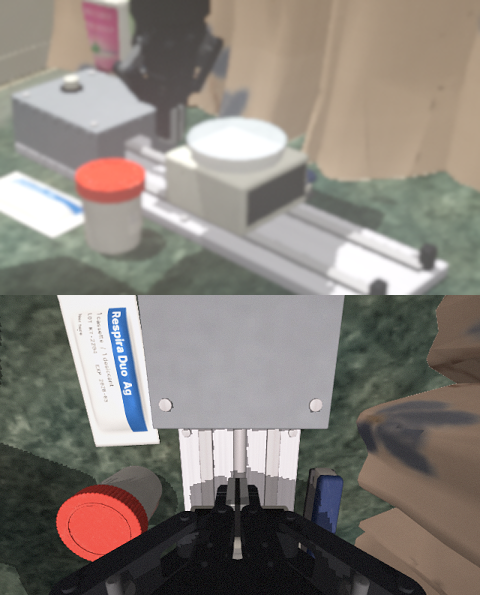

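Fingers stand in the gap between the hood and the carriage front; the flag is still up. Now pushing back towards home.

Request:
apply_moves(increments=[{"translation": [0, 0, 0.4], "twist": 0}, {"translation": [0, 0, 0.8], "twist": 0}, {"translation": [0, 0, 1.2], "twist": 0}, {"translation": [0, 0, 1.5], "twist": 0}, {"translation": [0, 0, 1.8], "twist": 0}, {"translation": [0, 0, 2.1], "twist": 0}, {"translation": [0, 0, 2.5], "twist": 0}, {"translation": [0, 0, 2.9], "twist": 0}, {"translation": [0, 0, 3.3], "twist": 0}, {"translation": [0, 0, 3.7], "twist": 0}, {"translation": [0, 0, 4.1], "twist": 0}, {"translation": [0, 0, 4.5], "twist": 0}, {"translation": [-0.1, 0, 5], "twist": 0}, {"translation": [-0.1, 0, 5.5], "twist": 0}, {"translation": [-0.1, 0, 6], "twist": 0}])

```text
clock: 23.95
tool_pos: [479.6, -1.3, 129.3]
ee_rot: [[0.001, 0.996, -0.087], [0.013, -0.087, -0.996], [-1.0, -0.001, -0.013]]
ft_force: [-0.7, 2.2, 1.0]
opening: -0.002
```

```bash
python3 look.py
```

```text
flag scene (array([258.58, 172.39]), np.int32(1182)) top (array([249.33, 201.86]), np.int32(3498)) [499.7 209.6  81.4]
clock 24.1 TCP s -47.4 F along slide 0.23
```

Flag unchanged with the rod drawn away, so it is the latched state. Continuing.

Request:
apply_moves(increments=[{"translation": [0, 0, 0.4], "twist": 0}, {"translation": [0, 0, 0.8], "twist": 0}, {"translation": [0, 0, 1.2], "twist": 0}, {"translation": [0, 0, 1.6], "twist": 0}, {"translation": [0, 0, 2.0], "twist": 0}, {"translation": [0, 0, 2.4], "twist": 0}, {"translation": [0, 0, 2.8], "twist": 0}, {"translation": [0, 0, 3.2], "twist": 0}, {"translation": [0, 0, 3.6], "twist": 0}, {"translation": [0, 0, 4.0], "twist": 0}, {"translation": [0, 0, 4.4], "twist": 0}, {"translation": [0, 0, 4.8], "twist": 0}, {"translation": [-0.1, 0, 5.2], "twist": 0}, {"translation": [-0.1, 0, 5.6], "twist": 0}, {"translation": [-0.1, 0, 6.0], "twist": 0}, {"translation": [-0.1, 0, 6.3], "twist": 0}, {"translation": [-0.1, 0, 6.6], "twist": 0}])

```text
clock: 26.22
tool_pos: [473.8, -66.9, 129.5]
ee_rot: [[0.0, 0.996, -0.087], [0.013, -0.087, -0.996], [-1.0, -0.001, -0.013]]
ft_force: [-0.5, 2.2, 1.6]
opening: -0.001
```

```bash
python3 look.py
```

```text
flag scene (array([258.58, 172.39]), np.int32(1181)) top (array([249.33, 201.87]), np.int32(3501)) [499.7 209.6  81.4]
clock 26.375 TCP s -113.3 F along slide -0.57
```

Request:
apply_moves(increments=[{"translation": [0, 0, 0.2], "twist": 0}, {"translation": [0, 0, 0.4], "twist": 0}, {"translation": [0, 0, 0.6], "twist": 0}, {"translation": [0, 0, 0.8], "twist": 0}, {"translation": [0, 0, 0.9], "twist": 0}, {"translation": [0, 0, 1.0], "twist": 0}])

```text
clock: 27.12
tool_pos: [473.2, -76.8, 129.4]
ee_rot: [[0.001, 0.996, -0.087], [0.013, -0.087, -0.996], [-1.0, -0.0, -0.013]]
ft_force: [1.4, 1.0, 1.4]
opening: -0.001
```

Request:
apply_moves(increments=[{"translation": [0, 0, 0.1], "twist": 0}, {"translation": [0, 0, 0.2], "twist": 0}, {"translation": [0, 0, 0.3], "twist": 0}])

```text
clock: 27.5
tool_pos: [472.9, -79.8, 129.4]
ee_rot: [[0.001, 0.996, -0.087], [0.013, -0.087, -0.996], [-1.0, -0.0, -0.013]]
ft_force: [0.9, 1.9, 1.5]
opening: 0.0
```

Request:
apply_moves(increments=[{"translation": [0, 0, 0.1], "twist": 0}, {"translation": [0, 0, 0.2], "twist": 0}, {"translation": [0, 0, 0.3], "twist": 0}])

```text
clock: 27.88
tool_pos: [472.6, -82.7, 129.3]
ee_rot: [[0.001, 0.996, -0.087], [0.013, -0.087, -0.996], [-1.0, -0.0, -0.013]]
ft_force: [1.3, 5.7, 1.9]
opening: -0.004
```

```bash
python3 look.py; python3 - <<'E'
from h import *
a=cap("scene");b=cap("top")
i=lambda m,W:cv2.resize(m,(W,int(W*m.shape[0]/m.shape[1])),interpolation=cv2.INTER_CUBIC)
cv2.imwrite('pics/m7.png',np.vstack([i(a[0][170:310,310:480],500)[:300],i(b[0][165:290,360:480],500)[:300]]))
E
```

```text
flag scene (array([258.58, 172.39]), np.int32(1184)) top (array([249.33, 201.86]), np.int32(3504)) [499.7 209.6  81.4]
clock 28.025 TCP s -128.8 F along slide 2.96
```

View pics/m7.png

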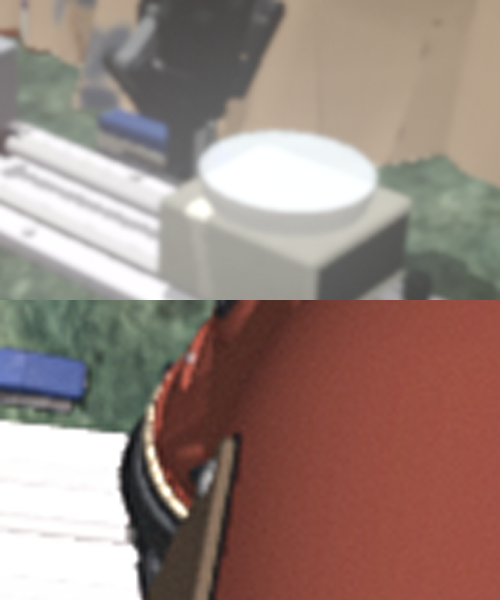

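Force has risen to ~6 N at the predicted stop (s≈−129), with the carriage almost at the posts. One more millimetre will confirm it.

Request:
apply_moves(increments=[{"translation": [0, 0, 0.1], "twist": 0}, {"translation": [0, 0, 0.15], "twist": 0}, {"translation": [0, 0, 0.15], "twist": 0}])

```text
clock: 28.5
tool_pos: [472.5, -83.0, 129.3]
ee_rot: [[0.001, 0.996, -0.086], [0.016, -0.086, -0.996], [-1.0, -0.0, -0.016]]
ft_force: [2.3, 9.5, 2.8]
opening: -0.001
```

Force rises to 9.5 N with only 0.3 mm of movement, so the carriage is against the stop. Retreat and lift clear.

Request:
apply_moves(increments=[{"translation": [0, 0, -0.3], "twist": 0}, {"translation": [0, 0, -1], "twist": 0}, {"translation": [0, 0, -2], "twist": 0}, {"translation": [-3, 0, -2.5], "twist": 0}, {"translation": [-6, 0, -2.5], "twist": 0}, {"translation": [-9, 0, -2.5], "twist": 0}, {"translation": [-12, 0, -2.5], "twist": 0}, {"translation": [-14, 0, -2.5], "twist": 0}, {"translation": [-14, 0, -2.5], "twist": 0}, {"translation": [-14, 0, -2.5], "twist": 0}])

```text
clock: 29.75
tool_pos: [474.2, -60.7, 268.8]
ee_rot: [[-0.0, 0.996, -0.087], [0.013, -0.087, -0.996], [-1.0, -0.001, -0.013]]
ft_force: [-0.1, -0.3, -0.3]
opening: 0.002
```

```bash
python3 look.py; python3 - <<'E'
from h import *
a=cap("scene");s=ctrl.state();print(s['tool_pos'],s['ft_force'],abs(s['qd']).max())
i=lambda m,W:cv2.resize(m,(W,int(W*m.shape[0]/m.shape[1])),interpolation=cv2.INTER_CUBIC)
cv2.imwrite('pics/m8.png',i(a[0][140:310,200:480],780))
E
```

```text
flag scene (array([258.52, 172.41]), np.int32(953)) top (array([249.36, 201.87]), np.int32(3274)) [499.6 209.6  81.4]
clock 29.9 TCP s -107.0 F along slide 0.12
[474.14326064 -60.86901093 268.80670805] [0.321284   0.64557504 0.40416311] 0.3017377018899614
```

View pics/m8.png

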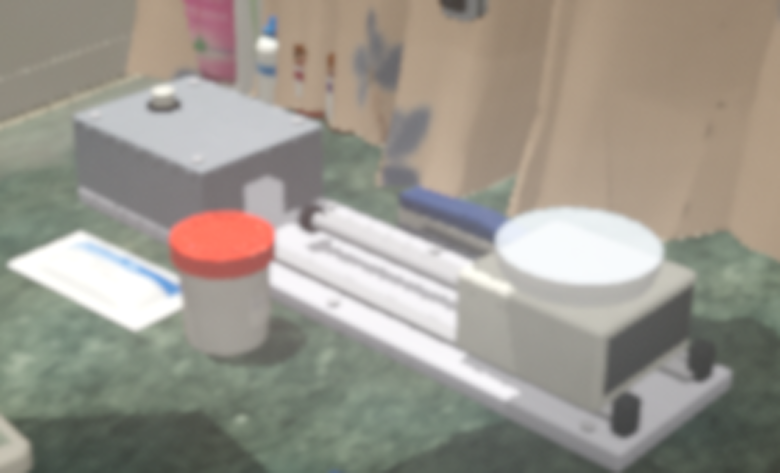

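The carriage sits against the posts, the flag is up, and cup, pouch and stapler are in place with the tool clear.

```bash
python3 -c "
from h import *
print(ctrl.hand_in())"
```

```text
the job is handed in; nothing more can be done
None
```

The switch tripped and the carriage is home against its rear stop. The job is handed in, with the clock at 29.9 s at the last check; no verdict is reported.

**Trip:** I pushed the carriage's rear face with shut fingers in short steps. The rod met the roller arm at an estimated carriage travel of about 0.11 m, with the force rising to about 5 N. The flag snapped up about 12 mm later. I stopped there and did not press further.

**Return:** Joint 6 had reached its +180° limit, so I turned the tool back a quarter turn and pushed the carriage's front face with the sides of the fingers. Against the rear posts the force rose to 9.5 N with almost no movement. I then backed off and lifted clear.

**Last checks:**
- The carriage rests against the posts in the final picture, and the tool force is about zero.
- The cup, pouch and stapler look undisturbed by eye in that picture; I did not re-measure their positions.
- **Flag height:** the cameras put the rise at 7.9–8.1 mm, right at the 8 mm limit and below the nominal 9 mm. I think this reads low because of the background behind the pin. It stayed the same after the rod withdrew, so the arm is latched, but I could not confirm the full 9 mm.

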